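# Hold the box lid open at the gauge's angle

## Robot

A 6-joint arm with a two-finger parallel gripper is mounted at the origin on a cart in front of the work surface, level with it; the furniture and walls round the work are solid. World frame = base frame: x ahead of the robot, y to its left, z up, the work surface at z = 0. Lengths are in m, angles in rad, forces in N, time in s.
With the tool pointing down it reaches from about 0.275 to 0.725 m from the base axis. Payload 5.6 kg.
Tool frame: the origin (TCP) lies midway between the tips of the shut fingers; the grasp point (between the pads) lies robot.hold_point_z behind it (robot.hold_point_z is the distance from the TCP to the grasp point, in m); z points along the fingers, y is the line along which they close (so a half turn about z gives the same grasp; the last joint's range is limited). The gripper opens to 85 mm and grips with 20 to 120 N. Pads are 22 mm wide; open, the fingers measure 114 mm over their backs; the gripper's body (76 mm by 85 mm) begins 54 mm behind the grasp point. The pads swing forward as they close: fully open they stand 13 mm farther back than shut.
Start: joints at [1.534, 0.255, 0.108, 0, -1.424, -0.285], TCP at [0.174, 0.522, 0.231] pointing down, gripper open.
Joint ranges: [-2.95, 2.95], [-1.21, 1.97], [-1.09, 1.5], [-2.87, 1.71], [-2.94, -0.07], [-3.05, 3.05]. Speed limits (rad/s): [2.57, 2.57, 3.14, 3.14, 3.14, 3.14].

## Interface

Orientations are given as a unit quaternion [x, y, z, w].
In Python, from bench import robot, workorder, snapshot, camera_info gives the robot as it stands (robot), with the cameras as plain functions and the job (workorder).
- The arm moves only by the shell command python3 steer.py 'ROWS' [OPENING] [FORCE]. ROWS is one flat JSON list of numbers that holds 1 to 10 rows one after another, with no inner brackets; each row has 6 numbers: dx, dy, dz in shares of the most that a row can go, 1 being 62.5 mm, then a rotation vector rx, ry, rz in normalised numbers (1 is 2 pi rad); each row shifts and turns the commanded pose from where the row before left it, along the tool's axes as they then stand; what a row does not reach is not made up. A row lasts 1/8 s, in which the tool goes at most 0.0625 m and 0.188 rad, less where a joint would pass 70% of its speed; a pose out of reach is approached as far as the arm can. OPENING is the finger opening in m, set as the command begins (- or left out keeps the last). The fingers move at their own pace and stop on an object; FORCE is the grip in N (left out, the last holds). Time passes only in rows, so rows that do not move let the fingers close. It prints the time, the measured TCP pose, the force, the opening and the grip force at its end. No shift or turn number may pass 1 either way. Input that does not fit is refused with a message, and nothing moves.
- robot.observe(): the state, without advancing time (a new reading comes with each control period).
- snapshot(name): name is "scene" or "top"; returns the picture (384x512x3 uint8, blue, green, red); there is no depth.
- camera_info(name): a dict with "camera_matrix" (3x3 intrinsics, pixels), "rvec" (rotation vector, rad) and "tvec" (3), from world to camera coordinates, as OpenCV has them. Camera axes: x right, y down, z forward; pixel columns grow to the right and rows downward; lengths in m; the calibration is good to about 2 mm. A picture is of the moment at which its call begins. camera_info takes no time and is no camera call.
- workorder.sign_off(): hands the job in; it is judged then, once.
The state is a dict: "t": time; "joint_positions": joint angles; "joint_vel": joint speeds; "joint_efforts": joint torques, N m; "position": TCP position; "orientation": TCP orientation; "force": force on the tool from outside, world axes, zero at the start; "torque": the same for the moment, N m; "grip_width": finger opening in m; "finger_force": force on a finger pad.
Only numpy, scipy, OpenCV 4.12 (cv2) and the standard library are available. Lean on these libraries where they do the work, as an engineer would, in place of code of your own. Each camera call takes 0.05 s, during which the arm holds its last target. There are 200 camera calls.

## Task

The small grey box needs a new lid stay fitted. Stand the steeper of the two aluminium angle gauges on the bench flush against the outside of the box's left wall (left as seen from the robot), alongside it without sticking out past either end, with its slope falling towards the hinges like the opened lid will, and let go of it; only then raise the lid, which drops shut by itself, to that gauge's angle, 50 degrees open, and finish with the gripper still holding it there, nothing else propping it. Leave the gauge flush and the other things on the bench where they are.

Things in the scene. Friction and masses are not known exactly. Their poses are not given: they have to be found in the camera images.
- drop_box: grey painted box, fixed to the bench, 150 mm deep (x) by 160 mm wide (y) by 64 mm high. Origin: centre of its underside, on the bench. Its -x side (front, with a small hasp) faces the robot, +x side carries the hinges; the outer face of its left wall is the plane y = +80 mm of its frame. z up.
- lid (a joint): opening angle of the box's lid, rad: 0 shut, grows as the front edge rises (50 degrees = 0.873), stop at 1.8. No spring, hardly any friction: it falls shut when let go. Lid 0.2 to 0.45 kg, plate 156 mm wide and 6 mm thick, hinge line in its mid-plane, front edge 154 mm from the hinge line.
- lid_hinge (a point): middle of the lid's hinge line, which runs along the box's y; in the box frame at x = 78, y = 0, z = 67 mm. Axes as the box's. (Beware: left of the box the half-raised lever of the fixed paper trimmer stands up to world z = 0.19 at x = 0.54, y = -0.06.)
- lid_handle (a point): middle of the bar of the lid's steel bow handle: round bar 12 mm thick, parallel to the hinge, clear for 88 mm between its legs. With the lid shut it is 122 mm to the front of the hinge line and 50 mm above it (47 mm above the lid's top face, 117 mm above the bench). It turns with the lid.
- gauge_steep: loose aluminium 50 degree angle gauge, the taller one, about 0.3 kg, 36 mm wide (y) with flat sides. Foot 84 mm long (x), 8 mm high; at its -x end an upright grip post, x = -42 to -16 mm, top at z = 110 mm; a sloping plate falls from z = 68 mm at the post to the foot at x = +34 mm. Origin: centre of the underside; z up. In place, its +x end points to the hinge side and its -y face is on the wall.
- gauge_face_post (a point): point on the steep gauge's -y side face, 4 mm above its underside, at the post end (x = -40, y = -18 mm in the gauge's frame)
- gauge_face_toe (a point): the same at the toe end (x = +40, y = -18 mm in the gauge's frame)
- gauge_shallow: the other loose aluminium gauge, 25 degrees and lower: same foot and post, post top at z = 73 mm. Not to be used; leave it standing. Origin: centre of its underside.
- tape_measure: loose yellow tape measure, 35x89x62 mm, bystander; origin at the centre of its underside
- the_hand_stamp: loose hand stamp with a turned handle, 28x62x77 mm, bystander; origin at the centre of its underside
- pliers: loose pliers with red handles, 65x178x15 mm, lying; bystander; origin at the centre of the underside

How it is judged:
By the outcome, as a careful person would: the job done as asked, in the order asked, and still so for the second after the job is handed in, while the arm keeps its last pose, push and grip.
It also fails if it takes over 58 s, if anything falls off the work surface, if the arm or the gripper's body presses on something with over 40 N, if the wrist force passes 120 N, or if a joint passes its speed limit or range.

## Working session

There is one attempt and no reset: what is moved stays moved. The work goes in short steps, Python scripts to look and compute and a shell command to move; the robot and the scene stay as the last step left them, time stands still between calls to the robot, and variables do not carry over. Pictures are saved under pics/ and viewed, at most 10 in all, crops included, and the job is handed in when it is done.

```bash
ls; mkdir -p pics; python3 - <<'E'
from bench import robot, workorder, snapshot, camera_info
import cv2
for n in("scene","top"):
    im=snapshot(n); cv2.imwrite(f"pics/{n}0.png",im)
    cv2.imwrite(f"pics/{n}0b.png",cv2.resize(im,(800,600),interpolation=cv2.INTER_CUBIC))
    c=camera_info(n);print(n,c)
print(robot.hold_point_z,robot.observe())
E
```

```text
bench.py
pics
steer.py
scene {'camera_matrix': array([[451.88430117,   0.        , 258.898684  ],
       [  0.        , 451.88430117, 196.86722273],
       [  0.        ,   0.        ,   1.        ]]), 'rvec': array([ 2.02587869, -1.13257975,  0.52286167]), 'tvec': array([-0.29164421,  0.35621866,  1.14295219])}
top {'camera_matrix': array([[432.4287301 ,   0.        , 261.13528144],
       [  0.        , 432.4287301 , 186.99524847],
       [  0.        ,   0.        ,   1.        ]]), 'rvec': array([ 2.11936027, -2.09772283,  0.18079978]), 'tvec': array([-0.02614647,  0.50942625,  1.39987902])}
0.0187 {'t': 0.1, 'joint_positions': array([ 1.53359973e+00,  2.55679139e-01,  1.07173159e-01, -4.26134358e-04,
       -1.42394231e+00, -2.84586733e-01]), 'joint_vel': array([ 2.03644308e-03, -3.46667809e-04,  2.73044183e-03,  1.98367818e-03,
       -6.20540006e-04,  4.07920599e-05]), 'joint_efforts': array([-2.68645912e-03, -3.87603879e+01,  2.38474220e+01,  5.37780225e+00,
       -3.80053345e-03,  1.91599952e-06]), 'position': array([0.1737561 , 0.52136592, 0.23050576]), 'orientation': array([ 9.87079451e-01, -1.60229306e-01, -1.07228353e-04,  8.45671838e-04]), 'force': array([-0.04826023,  0.26829941, -0.07063099]), 'torque': array([ 0.00734205, -0.04393272, -0.03579826]), 'finger_force': 0.0, 'grip_width': 0.08529735414078472}
```

View pics/scene0b.png

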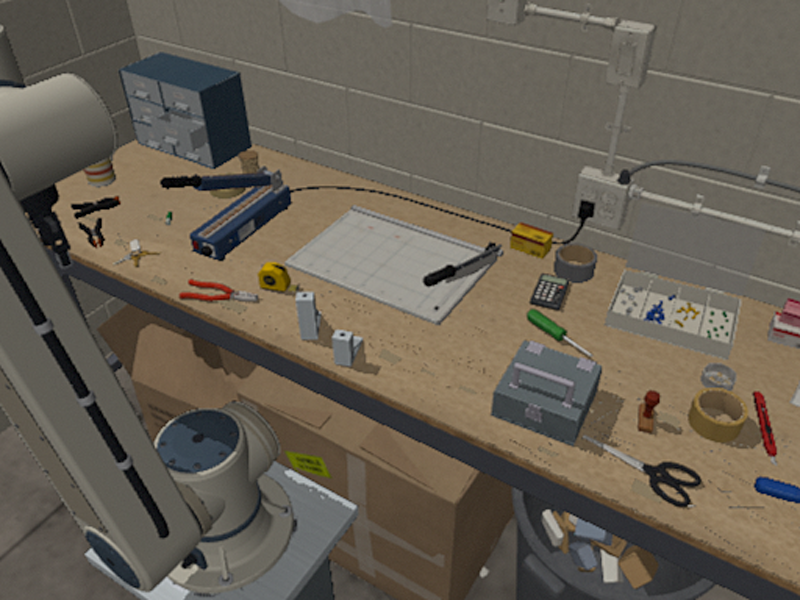

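View pics/top0b.png

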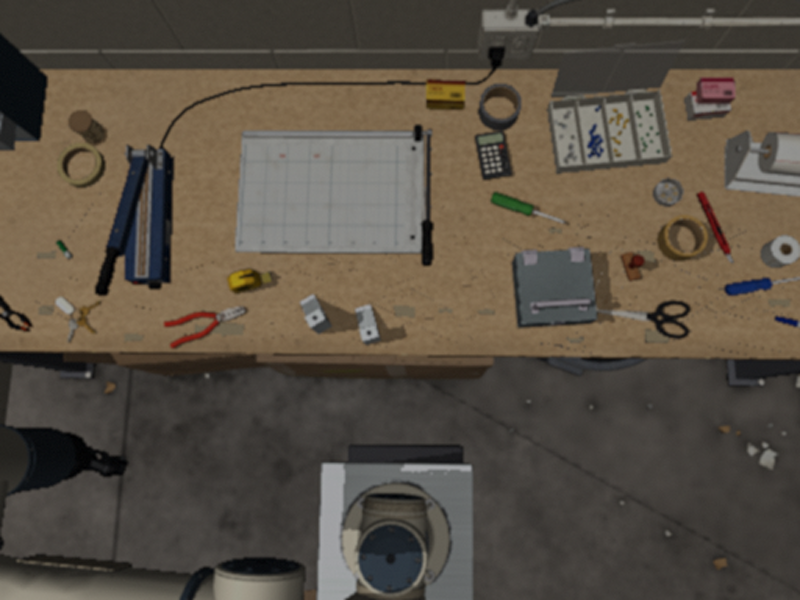

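The pictures show the steep gauge (800-px scale) at scene (307,315) and top (314,313), and the shallow one just right of it. The box is at scene (547,390) and top (555,287), the handle to its front, and the trimmer lever is on its left. I'll enlarge crops.

```bash
python3 - <<'E'
import cv2,numpy as np
s=cv2.imread("pics/scene0.png");t=cv2.imread("pics/top0.png")
def tile(im,x,y,w,h,k):
    r=cv2.resize(im[y:y+h,x:x+w],None,fx=k,fy=k,interpolation=cv2.INTER_CUBIC)
    for i in range(0,w,10): cv2.line(r,(i*k,0),(i*k,6),(0,255,255),1);cv2.putText(r,str(x+i),(i*k,16),0,.35,(0,255,255),1)
    for i in range(0,h,10): cv2.line(r,(0,i*k),(6,i*k),(0,255,255),1);cv2.putText(r,str(y+i),(8,i*k+4),0,.35,(0,255,255),1)
    return r
cv2.imwrite("pics/g.png",np.hstack([tile(s,182,180,50,60,8),tile(t,185,180,50,60,8)]))
cv2.imwrite("pics/b.png",np.hstack([tile(s,310,212,80,75,5),tile(t,320,150,80,75,5)]))
E
```

```text
(no output)
```

View pics/g.png

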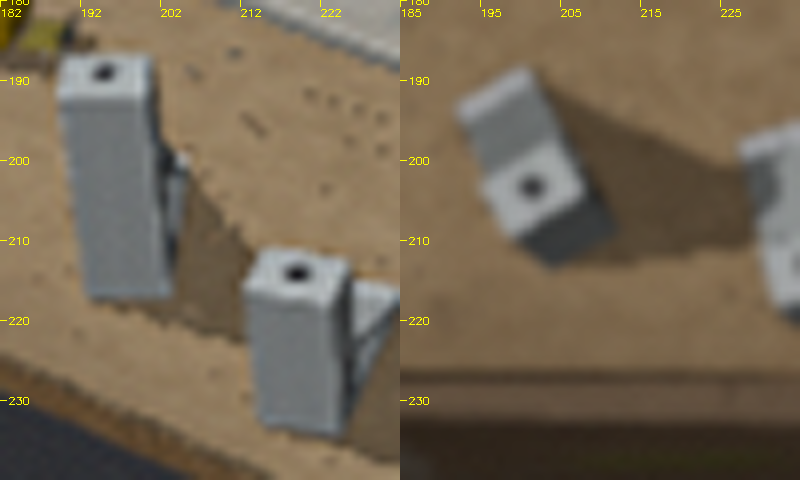

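View pics/b.png

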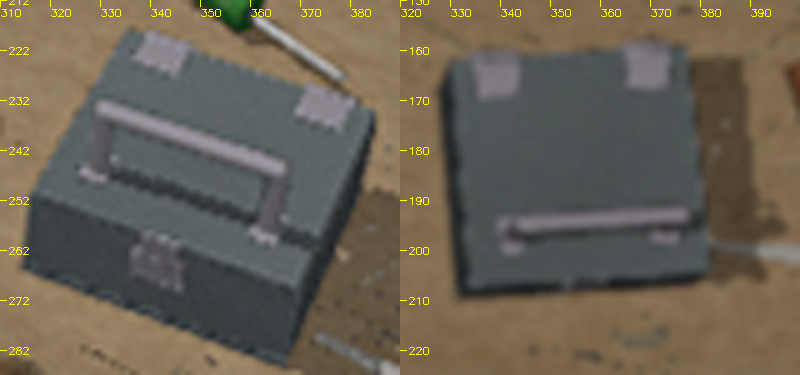

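Seen in the crops: the steep gauge's post top has its hole at scene px (194.5,188.5) and top px (201,203), with the toe up-left in the top view. The box lid's front-left corner is at scene (316,250) and top (332,207). The handle bar runs from top (339.5,194.5) to (377.5,193). Next I triangulate and fit.

```bash
cat > h.py <<'E'
from bench import robot, workorder, snapshot, camera_info
import cv2,numpy as np
from scipy.optimize import least_squares
from scipy.spatial.transform import Rotation as R
C={n:camera_info(n) for n in("scene","top")}
def proj(n,P):
    c=C[n];return cv2.projectPoints(np.array(P,float).reshape(-1,1,3),c["rvec"],c["tvec"],c["camera_matrix"],None)[0].reshape(-1,2)
def orig(t,x,y,k): return (np.array(t,float)+.5)/k-.5+[x,y]
def tri(a,b):
    return least_squares(lambda p:np.r_[proj("scene",p)[0]-a,proj("top",p)[0]-b],[.4,0,.05])
def fit(ms,ps,mt,pt,x0):
    def f(q):
        T=lambda m:np.array(m)@R.from_euler('z',q[2]).as_matrix().T+[q[0],q[1],0]
        return np.r_[(proj("scene",T(ms))-ps).ravel(),(proj("top",T(mt))-pt).ravel()]
    return least_squares(f,x0,loss="soft_l1")
E
python3 - <<'E'
from h import *
np.set_printoptions(precision=4,suppress=True)
S=lambda t:orig(t,182,180,8);T=lambda t:orig(np.array(t)-[400,0],185,180,8)
r=tri(S((104,72)),T((532,187)));print("post hole",r.x,r.fun)
a,b,h=-.042,-.016,.110
ms=[[a,.018,h],[a,-.018,h],[a,.018,0],[a,-.018,0],[b,.018,h],[b,-.018,h]]
ps=S([(60,98),(150,95),(90,298),(170,297),(67,58),(148,58)])
mt=[[a,.018,h],[a,-.018,h],[b,.018,h],[b,-.018,h],[a,-.018,0]]
pt=T([(512,238),(587,190),(480,190),(552,142),(617,222)])
g=fit(ms,ps,mt,pt,[.35,.15,.5]);print("gauge",g.x,np.abs(g.fun).max(),g.fun.reshape(-1,2))
S=lambda t:orig(t,310,212,5);T=lambda t:orig(np.array(t)-[400,0],320,150,5)
for nm,s,t in (("lidFL",(32,192),(462,288)),("lidFR",(297,288),(708,272)),("lidRR",(375,112),(685,45)),("lidRL",(130,30),(450,65)),("hL",(100,107),(498,224)),("hR",(282,168),(688,214))):
    r=tri(S(s),T(t));print(nm,r.x,np.abs(r.fun).max())
ms=[[-.076,.078,.07],[-.076,-.078,.07],[-.075,.08,0],[-.075,-.08,0],[-.044,.05,.117],[-.044,-.05,.117]]
ps=S([(32,192),(297,288),(23,268),(287,365),(100,107),(282,168)])
mt=[[-.076,.078,.07],[-.076,-.078,.07],[-.044,.05,.117],[-.044,-.05,.117],[-.075,.08,0]]
pt=T([(462,288),(708,272),(498,224),(688,214),(460,298)])
b=fit(ms,ps,mt,pt,[.4,-.3,0]);print("box",b.x,np.abs(b.fun).max(),b.fun.reshape(-1,2))
E
```

```text
post hole [0.444  0.1698 0.1086] [ 0.2525 -0.0247 -0.1961  0.1653]
gauge [0.4664 0.1856 0.6217] 1.149771058102118 [[-0.1653 -0.4685]
 [ 0.0942 -0.6366]
 [-0.3952  0.4393]
 [ 0.5669  0.0169]
 [-0.6208 -0.6027]
 [ 0.6039 -1.1322]
 [ 0.1     0.5894]
 [ 0.1173  0.1654]
 [-0.3524 -0.0088]
 [ 0.0204 -0.3963]
 [ 0.9309  1.1498]]
lidFL [ 0.4435 -0.2573  0.0618] 0.8731608184512538
lidFR [ 0.4532 -0.4146  0.065 ] 0.02095600619816196
lidRR [ 0.6056 -0.4046  0.0658] 0.22510414773580578
lidRL [ 0.5922 -0.2507  0.0676] 0.6588569273012581
hL [ 0.4792 -0.2763  0.1087] 1.532435425753988
hR [ 0.4804 -0.3881  0.1202] 0.41924758222927494
box [ 0.5223 -0.3323  0.0716] 4.836364319592974 [[-0.2329 -0.9199]
 [ 0.4292 -0.851 ]
 [-0.7091  0.0043]
 [-0.5173  0.4027]
 [ 1.1033  0.3112]
 [-0.5073 -0.0182]
 [ 2.0078 -0.1753]
 [ 0.6949  0.0644]
 [ 4.8364 -0.0988]
 [-1.5714 -0.0611]
 [-1.1273  0.6007]]
```

```bash
cat >> h.py <<'E'
np.set_printoptions(precision=4,suppress=True)
def go(x,y,z,phi,pitch=0):
    """tool-axes shift and rotvec to TCP goal, tool down, tool y axis at world yaw phi (mod pi)"""
    o=robot.observe();Rc=R.from_quat(o["orientation"]);best=None
    for p in(phi,phi+np.pi):
        yv=[np.cos(p),np.sin(p),0];zv=[0,0,-1];M=np.array([np.cross(yv,zv),yv,zv]).T
        rv=(Rc.inv()*R.from_matrix(M)).as_rotvec()
        if best is None or np.linalg.norm(rv)<np.linalg.norm(best):best=rv
    print("pos",o["position"],"F",o["force"],"w",o["grip_width"],"t",o["t"])
    print("shift",Rc.inv().apply(np.array([x,y,z])-o["position"]),"rot",best)
E
python3 - <<'E'
from h import *
S=lambda t:orig(t,310,212,5);T=lambda t:orig(np.array(t)-[400,0],320,150,5)
ms=[[-.076,.078,.07],[-.076,-.078,.07],[-.075,.08,0],[-.075,-.08,0],[-.044,.055,.117],[-.044,-.055,.117]]
ps=S([(32,192),(297,288),(23,268),(287,365),(100,107),(282,168)])
mt=[[-.076,.078,.07],[-.076,-.078,.07],[-.044,-.055,.117],[-.075,.08,0],[.078,.078,.07],[.078,-.078,.07]]
pt=T([(470,287),(708,272),(688,214),(460,298),(454,63),(685,45)])
b=fit(ms,ps,mt,pt,[.4,-.3,0]);print("box",b.x,np.abs(b.fun).max());print(b.fun.reshape(-1,2))
go(.443,.169,.25,.622)
E
```

```text
box [ 0.5221 -0.3327  0.0711] 1.3761753458331896
[[-0.1566 -0.8255]
 [ 0.5131 -0.7289]
 [-0.6357  0.0986]
 [-0.437   0.5252]
 [-0.5    -0.1683]
 [ 1.3762  0.7089]
 [ 0.5159  0.0917]
 [ 0.8075  0.1544]
 [ 0.1297 -0.071 ]
 [-1.0242  0.6644]
 [-0.5104 -0.8106]
 [ 0.1793 -0.1395]]
pos [0.1738 0.5214 0.2305] F [-0.0483  0.2683 -0.0706] w 0.08529735414078472 t 0.1
shift [ 0.3669  0.2491 -0.019 ] rot [ 0.0016 -0.0006  0.627 ]
```

Units first: shifts go in shares of 62.5 mm and turns go in shares of 2 pi rad. So 0.046 m is 0.736, -0.0024 m is -0.0384.

```bash
python3 steer.py '[0.736,0.496,-0.0384,0,0,0,0.736,0.496,-0.0384,0,0,0,0.736,0.496,-0.0384,0,0,0,0.736,0.496,-0.0384,0,0,0,0.736,0.496,-0.0384,0,0,0,0.736,0.496,-0.0384,0,0,0,0.736,0.496,-0.0384,0,0,0,0.72,0.496,-0.0384,0,0,0]' 0.085 60; python3 steer.py '[0,0,0,0,0,0.025,0,0,0,0,0,0.025,0,0,0,0,0,0.025,0,0,0,0,0,0.025,0,0,0,0,0,0,0,0,0,0,0,0]'
python3 -c "
from h import *
go(.443,.169,.076,.622)"
```

```text
t: 1.1
position: [0.4443, 0.1688, 0.2503]
orientation: [0.987, -0.16, -0.0, 0.0]
force: [0.3, 1.2, -0.1]
grip_width: 0.0851
finger_force: 0.0
t: 1.85
position: [0.4435, 0.1704, 0.2503]
orientation: [0.89, -0.456, -0.0, 0.0]
force: [-0.4, -0.3, -0.7]
grip_width: 0.0848
finger_force: 0.0
pos [0.4435 0.1704 0.2503] F [-0.3705 -0.2764 -0.7314] w 0.08484246844759216 t 1.85
shift [0.0008 0.0012 0.1743] rot [0.0004 0.     0.002 ]
```

In the tool's units: 0.05 m is 0.8, 0.04 m is 0.64.

```bash
python3 steer.py '[0,0.016,0.8,0,0,0,0,0,0.8,0,0,0,0,0,0.64,0,0,0,0,0,0.32,0,0,0,0,0,0.224,0,0,0,0,0,0,0,0,0,0,0,0,0,0,0]'
python3 steer.py '[0,0,0,0,0,0,0,0,0,0,0,0,0,0,0,0,0,0,0,0,0,0,0,0,0,0,0,0,0,0,0,0,0,0,0,0]' 0 60
python3 - <<'E'
from h import *
go(.40,.10,.22,.071)
s=snapshot("scene")[160:260,170:290];cv2.imwrite("pics/gr.png",cv2.resize(s,None,fx=5,fy=5,interpolation=cv2.INTER_CUBIC))
E
```

```text
t: 2.72
position: [0.4435, 0.1703, 0.0774]
orientation: [0.89, -0.457, 0.001, -0.001]
force: [0.1, -0.9, -0.0]
grip_width: 0.0849
finger_force: 0.0
t: 3.48
position: [0.4432, 0.1699, 0.0769]
orientation: [0.889, -0.457, 0.0, -0.0]
force: [-0.0, -1.6, 3.3]
grip_width: 0.0256
finger_force: 58.3
pos [0.4432 0.1699 0.0769] F [-0.0095 -1.6093  3.2561] w 0.025607726676641407 t 3.475
shift [ 0.0318  0.0757 -0.1432] rot [-0.0008 -0.0001  0.5501]
```

View pics/gr.png

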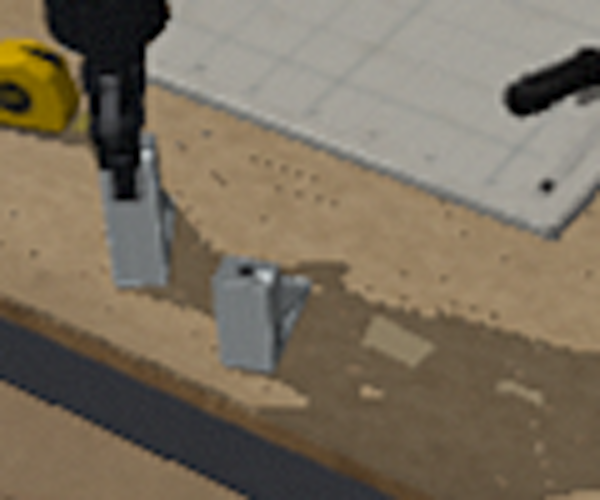

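The finger sits centred on the steep gauge's post, at about (125,170) in the crop. I'll lift and carry it.

In the tool's units: -0.05 m is -0.8, -0.04 m is -0.64, 0.14 rad / 6.2832 = 0.0223.

```bash
python3 steer.py '[0,0,-0.48,0,0,0,0,0,-0.8,0,0,0,0,0,-0.8,0,0,0,0,0,-0.8,0,0,0,0,0,-0.64,0,0,0,0,0,0,0,0,0.0223,0,0,0,0,0,0.0223,0,0,0,0,0,0.0223,0,0,0,0,0,0.0207,0,0,0,0,0,0]'
python3 -c "
from h import *
go(.42,-.18,.297,.071)"
```

```text
t: 4.78
position: [0.4422, 0.1699, 0.2953]
orientation: [0.732, -0.681, -0.001, 0.001]
force: [-0.0, -0.3, -3.1]
grip_width: 0.0257
finger_force: 58.4
pos [0.4422 0.1699 0.2953] F [-0.0399 -0.2516 -3.1437] w 0.02571403281601065 t 4.775
shift [ 0.3474  0.0474 -0.0014] rot [ 0.0025 -0.0005  0.0012]
```

In the tool's units: 0.05 m is 0.8, 0.04 m is 0.64.

```bash
python3 steer.py '[0.32,-0.032,0,0,0,0,0.8,-0.064,0,0,0,0,0.8,0,0,0,0,0,0.8,0.16,0,0,0,0,0.8,0.192,0,0,0,0,0.8,0.192,0,0,0,0,0.64,0.192,0,0,0,0,0.592,0.128,0,0,0,0,0,0,0,0,0,0,0,0,0,0,0,0]'
python3 -c "
from h import *
go(.4855,-.215,.10,.071)"
```

```text
t: 6.02
position: [0.4194, -0.1794, 0.2959]
orientation: [0.732, -0.681, -0.001, 0.0]
force: [-0.1, 0.2, -2.6]
grip_width: 0.0251
finger_force: 59.8
pos [ 0.4194 -0.1794  0.2959] F [-0.1466  0.1957 -2.6329] w 0.025111857013961722 t 6.025
shift [ 0.0404 -0.0636  0.1958] rot [0.0009 0.0008 0.0012]
```

In the tool's units: 0.05 m is 0.8, 0.04 m is 0.64.

```bash
python3 steer.py '[0.32,-0.48,0,0,0,0,0.32,-0.544,0,0,0,0,0,0,0.64,0,0,0,0,0,0.8,0,0,0,0,0,0.8,0,0,0,0,0,0.64,0,0,0,0,0,0.256,0,0,0,0,0,0,0,0,0,0,0,0,0,0,0]'
python3 - <<'E'
from h import *
go(.4855,-.225,.0775,.071)
s=snapshot("scene")[195:295,290:410];t=snapshot("top")[140:240,290:410]
cv2.imwrite("pics/ap.png",np.hstack([cv2.resize(i,(400,333),interpolation=cv2.INTER_CUBIC) for i in(s,t)]))
E
```

```text
t: 7.15
position: [0.4872, -0.2147, 0.1015]
orientation: [0.732, -0.681, 0.001, -0.0]
force: [0.6, 0.0, -1.9]
grip_width: 0.0252
finger_force: 59.5
pos [ 0.4872 -0.2147  0.1015] F [ 0.591   0.036  -1.9132] w 0.025208503344129544 t 7.15
shift [0.0101 0.0025 0.024 ] rot [-0.0016 -0.0007  0.0017]
```

View pics/ap.png

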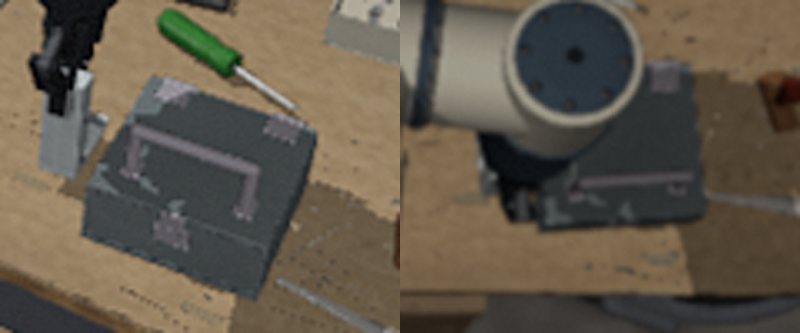

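The gauge hangs just left of the box (scene crop about (65,130)), with a gap to the wall and the toe towards the hinges. I'll lower it to just above the bench, then move in.

In the tool's units: 0.012 m is 0.192, 0.009 m is 0.144.

```bash
python3 steer.py '[0,0,0.192,0,0,0,0,0,0.144,0,0,0,0,0,0.016,0,0,0,0,0,0,0,0,0]'; python3 steer.py '[0.128,0.032,0,0,0,0,0.08,0,0,0,0,0,0,0,0,0,0,0,0,0,0,0,0,0]';python3 steer.py '[0.048,0,0,0,0,0,0.032,0,0,0,0,0,0,0,0,0,0,0]'
```

```text
t: 7.75
position: [0.4862, -0.2152, 0.0784]
orientation: [0.732, -0.682, -0.0, 0.0]
force: [0.3, -0.4, -2.6]
grip_width: 0.025
finger_force: 59.6
t: 8.25
position: [0.4852, -0.2282, 0.0785]
orientation: [0.732, -0.682, 0.0, -0.0]
force: [-0.5, 0.1, -2.7]
grip_width: 0.0253
finger_force: 59.6
t: 8.62
position: [0.4856, -0.2333, 0.0785]
orientation: [0.732, -0.682, 0.0, 0.0]
force: [1.1, -0.8, -3.1]
grip_width: 0.0251
finger_force: 59.6
```

In the tool's units: 0.002 m is 0.032.

```bash
for i in 1 2; do :; done; python3 steer.py '[0.032,0,0,0,0,0,0,0,0,0,0,0]'|egrep 'pos|^force'; python3 steer.py '[0.016,0,0,0,0,0,0,0,0,0,0,0]'|egrep 'pos|^force';python3 steer.py '[0.016,0,0,0,0,0,0,0,0,0,0,0]'|egrep 'pos|^force'
```

```text
position: [0.4857, -0.2352, 0.0785]
force: [-0.1, 0.9, -1.3]
position: [0.4858, -0.2362, 0.0785]
force: [0.2, -0.1, -3.0]
position: [0.4858, -0.2369, 0.0785]
force: [0.1, 1.3, -2.9]
```

In the tool's units: 0.001 m is 0.016.

```bash
python3 steer.py '[0.016,0,0,0,0,0,0,0,0,0,0,0]'|egrep 'pos|^force'; python3 steer.py '[0.016,0,0,0,0,0,0,0,0,0,0,0]'|egrep 'pos|^force';python3 steer.py '[0.016,0,0,0,0,0,0,0,0,0,0,0]'|egrep 'pos|^force'
```

```text
position: [0.4858, -0.2373, 0.0784]
force: [-1.4, 5.4, -1.0]
position: [0.4858, -0.2374, 0.0784]
force: [-1.4, 8.4, 1.6]
position: [0.4858, -0.2375, 0.0785]
force: [-1.3, 13.0, 3.9]
```

In the tool's units: -0.0015 m is -0.024, 0.001 m is 0.016.

```bash
python3 steer.py '[-0.024,0,0,0,0,0,0,0,0.016,0,0,0,0,0,0,0,0,0]'|egrep 'pos|^force'; python3 steer.py '[0,0,0.016,0,0,0,0,0,0,0,0,0]'|egrep 'pos|^force';python3 -c "
from h import *
print(robot.observe()['torque'])"
```

```text
position: [0.4859, -0.2373, 0.0774]
force: [-1.2, 7.2, 0.4]
position: [0.486, -0.2373, 0.0769]
force: [-2.3, 8.7, 3.3]
[3.1816 0.5888 0.1841]
```

In the tool's units: 0.0005 m is 0.008.

```bash
python3 steer.py '[0,0,0.008,0,0,0,0,0,0,0,0,0]'|egrep 'pos|^force'; python3 steer.py '[0,0,0,0,0,0,0,0,0,0,0,0,0,0,0,0,0,0,0,0,0,0,0,0]' .05|egrep 'pos|force|w'; python3 steer.py '[0,0,-0.32,0,0,0,0,0,-0.64,0,0,0,0,0,-0.8,0,0,0,0,0,-0.8,0,0,0,-0.96,0,0,0,0,0,-0.96,0,0,0,0,0,0,0.96,0,0,0,0,0,0.96,0,0,0,0,0,0.96,0,0,0,0,0,0,0,0,0,0]'
python3 - <<'E'
from h import *
s=snapshot("scene")[205:285,300:400];t=snapshot("top")[150:230,300:400]
cv2.imwrite("pics/pl.png",np.hstack([cv2.resize(i,(400,320),interpolation=cv2.INTER_CUBIC) for i in(s,t)]))
E
```

```text
position: [0.486, -0.2374, 0.0769]
force: [-2.5, 9.5, 6.4]
position: [0.4859, -0.2389, 0.076]
force: [0.5, -0.7, -0.4]
grip_width: 0.0498
finger_force: 0.0
t: 12.75
position: [0.295, -0.132, 0.2367]
orientation: [0.732, -0.682, 0.001, -0.001]
force: [-0.2, 0.2, -0.1]
grip_width: 0.0501
finger_force: 0.0
```

View pics/pl.png

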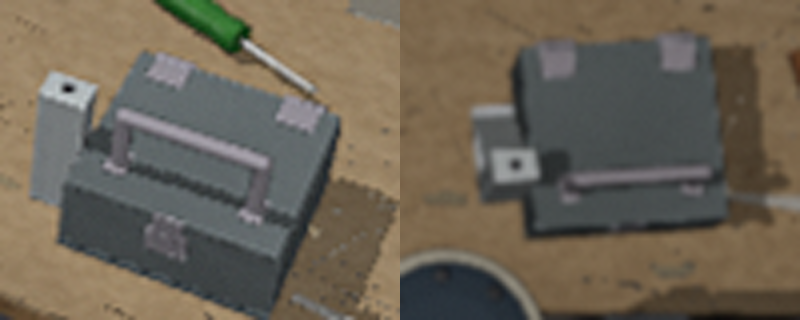

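The gauge stands upright against the wall with its toe to the hinges. I'll give it one gentle nudge on its outer face, below wall-top height, to make it flush.

In the tool's units: 0.05 rad / 6.2832 = 0.008.

```bash
python3 steer.py '[0,0,0,0,0.008,0,0,0,0,0,0.008,0,0,0,0,0,0,0,0,0,0,0,0,0]' 0|egrep 'pos|ori|wid'
python3 -c "
from h import *
go(.493,-.180,.15,.071)
go(.493,-.180,.047,.071)"
```

```text
position: [0.2984, -0.1315, 0.2359]
orientation: [0.731, -0.681, 0.036, 0.034]
grip_width: -0.0004
pos [ 0.2984 -0.1315  0.2359] F [ 0.2061 -1.0172  0.4908] w -0.00044942827134497837 t 13.35
shift [ 0.0535 -0.1907  0.0915] rot [ 0.0007 -0.0993  0.0005]
pos [ 0.2984 -0.1315  0.2359] F [ 0.2061 -1.0172  0.4908] w -0.00044942827134497837 t 13.35
shift [ 0.0433 -0.1907  0.194 ] rot [ 0.0007 -0.0993  0.0005]
```

In the tool's units: 0.05 m is 0.8, -0.048 m is -0.768.

```bash
python3 steer.py '[0.208,-0.768,0,0,0,0,0.208,-0.768,0,0,0,0,0.208,-0.768,0,0,0,0,0.208,-0.7472,0,0,0,0,0,0,0.8,0,0,0,0,0,0.64,0,0,0,-0.08,0,0.8,0,0,0,-0.08,0,0.8,0,0,0,0,0,0.048,0,0,0,0,0,0,0,0,0]'|egrep 'pos|^force'
python3 steer.py '[0.112,0,-0.0112,0,0,0,0.112,0,-0.0112,0,0,0,0.08,0,-0.008,0,0,0,0.048,0,0,0,0,0,0,0,0,0,0,0]'|egrep 'pos|^force'
```

```text
position: [0.4938, -0.1797, 0.0495]
force: [0.4, 0.5, 1.0]
position: [0.4939, -0.2009, 0.0523]
force: [0.0, -0.3, -0.1]
```

In the tool's units: 0.004 m is 0.064, 0.003 m is 0.048.

```bash
python3 steer.py '[0.048,0,0.064,0,0,0,0,0,0,0,0,0]'|egrep 'pos|^force';for f in 1; do python3 steer.py '[0.032,0,0,0,0,0,0,0,0,0,0,0]'|egrep 'pos|^force';python3 steer.py '[0.024,0,0,0,0,0,0,0,0,0,0,0]'|egrep 'pos|^force';python3 steer.py '[0.016,0,0,0,0,0,0,0,0,0,0,0]'|egrep 'pos|^force';done
```

```text
position: [0.4938, -0.2042, 0.048]
force: [-0.1, -1.1, -0.5]
position: [0.4944, -0.2062, 0.0488]
force: [-0.8, 0.6, -0.0]
position: [0.4945, -0.2076, 0.049]
force: [-0.0, -0.2, -1.2]
position: [0.4945, -0.2086, 0.049]
force: [0.3, -0.3, -0.7]
```

In the tool's units: 0.001 m is 0.016.

```bash
python3 steer.py '[0.016,0,0,0,0,0,0,0,0,0,0,0]'|egrep 'pos|^force';python3 steer.py '[0.016,0,0,0,0,0,0,0,0,0,0,0]'|egrep 'pos|^force';python3 steer.py '[0.016,0,0,0,0,0,0,0,0,0,0,0]'|egrep 'pos|^force';python3 steer.py '[0.016,0,0,0,0,0,0,0,0,0,0,0]'|egrep 'pos|^force'
```

```text
position: [0.4947, -0.209, 0.049]
force: [0.4, 5.4, 0.2]
position: [0.4947, -0.2091, 0.049]
force: [0.1, 9.5, 1.4]
position: [0.4947, -0.2092, 0.049]
force: [-1.2, 14.4, 3.4]
position: [0.4947, -0.2093, 0.049]
force: [-1.2, 19.0, 6.2]
```

Contact was stiff at once with no sliding, so the gauge was already on the wall. Now I back off and go to the handle.

In the tool's units: -0.05 m is -0.8, -0.04 m is -0.64, -0.05 rad / 6.2832 = -0.008.

```bash
python3 steer.py '[-0.16,0,0,0,0,0,-0.24,0,0,0,0,0,0,0,-0.8,0,0,0,0,0,-0.8,0,0,0,0,0,-0.8,0,0,0,0,0,-0.64,0,-0.008,0,0,0,0,0,-0.008,0,0,0,0,0,0,0,0,0,0,0,0,0]' .05|egrep 'pos|^force'
python3 -c "
from h import *
go(.4782,-.3358,.098,.071)"
```

```text
position: [0.4911, -0.1687, 0.2351]
force: [-0.0, 0.5, -0.4]
pos [ 0.4911 -0.1687  0.2351] F [-0.0416  0.5149 -0.4277] w 0.05014967663928465 t 18.35
shift [0.1656 0.0244 0.1372] rot [ 0.002  -0.0008 -0.0002]
```

In the tool's units: 0.045 m is 0.72, 0.04 m is 0.64.

```bash
python3 steer.py '[0.64,0.096,0,0,0,0,0.72,0.096,0,0,0,0,0.72,0.096,0,0,0,0,0.568,0.096,0,0,0,0,0,0,0.64,0,0,0,0,0,0.48,0,0,0,0,0,0,0,0,0,0,0,0,0,0,0]'|egrep 'pos|^force'
python3 - <<'E'
from h import *
go(.4782,-.3358,.098,.071)
s=snapshot("scene")[195:285,300:400];cv2.imwrite("pics/hd.png",cv2.resize(s,None,fx=6,fy=6,interpolation=cv2.INTER_CUBIC))
E
```

```text
position: [0.48, -0.3358, 0.1672]
force: [0.3, -0.9, 1.0]
pos [ 0.48   -0.3358  0.1672] F [ 0.2935 -0.8911  0.9553] w 0.05015822598811298 t 19.35
shift [-0.0002  0.0019  0.0692] rot [-0.0006 -0.0017  0.0009]
```

View pics/hd.png

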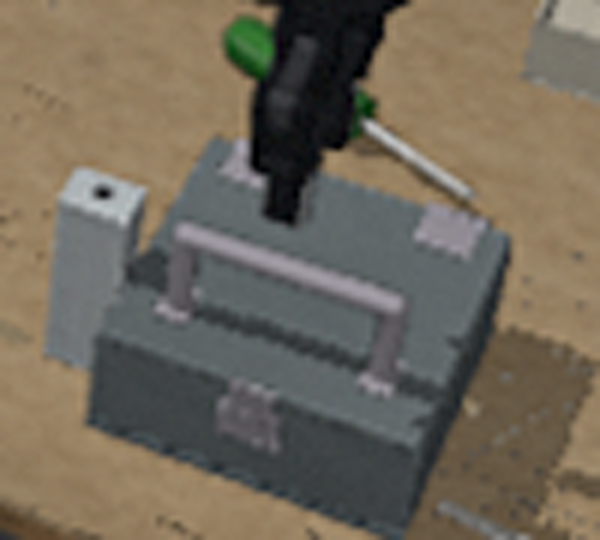

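The front finger is over the bar's middle (crop (280,210) over (288,265)). I'll descend and grip.

In the tool's units: 0.025 m is 0.4, 0.012 m is 0.192.

```bash
python3 steer.py '[0,0.024,0.4,0,0,0,0,0,0.4,0,0,0,0,0,0.192,0,0,0,0,0,0.112,0,0,0,0,0,0,0,0,0]'|egrep 'pos|^force'
python3 steer.py '[0,0,0,0,0,0,0,0,0,0,0,0,0,0,0,0,0,0,0,0,0,0,0,0]' 0 25|egrep 'pos|force|wid'
```

```text
position: [0.4783, -0.3359, 0.0974]
force: [-1.8, 0.8, 0.1]
position: [0.4774, -0.336, 0.0976]
force: [-4.6, 0.5, 5.8]
grip_width: 0.0111
finger_force: 24.6
```

In the tool's units: -0.001 m is -0.016.

```bash
python3 steer.py '[0,0.016,-0.016,0,0,0,0,0,0,0,0,0,0,0,0,0,0,0]' 0 40|egrep 'pos|force|wid'
python3 - <<'E'
from h import *
o=robot.observe();Rc=R.from_quat(o["orientation"]);p0=o["position"];np.save("p0.npy",p0)
c=np.array([np.cos(.071),np.sin(.071),0])
prev=p0
for a in np.arange(5,51,5):
    th=np.radians(a)+np.arctan2(.05,.122)
    g=p0+c*(.122-.13185*np.cos(th))+[0,0,.13185*np.sin(th)-.05]
    print(a,Rc.inv().apply(g-prev),g);prev=g
E
```

```text
position: [0.4774, -0.3359, 0.0978]
force: [1.8, -1.8, -1.7]
grip_width: 0.0104
finger_force: 39.0
5 [ 0.     -0.0048 -0.0104] [ 0.4822 -0.3356  0.1082]
10 [ 0.     -0.0057 -0.01  ] [ 0.4879 -0.3352  0.1182]
15 [ 0.     -0.0066 -0.0094] [ 0.4944 -0.3347  0.1276]
20 [ 0.     -0.0074 -0.0088] [ 0.5018 -0.3342  0.1365]
25 [ 0.     -0.0081 -0.0082] [ 0.5098 -0.3336  0.1446]
30 [ 0.     -0.0088 -0.0074] [ 0.5186 -0.333   0.1521]
35 [ 0.     -0.0094 -0.0066] [ 0.528  -0.3323  0.1587]
40 [ 0.     -0.0099 -0.0058] [ 0.5379 -0.3316  0.1645]
45 [ 0.     -0.0104 -0.0049] [ 0.5483 -0.3309  0.1694]
50 [ 0.     -0.0108 -0.004 ] [ 0.559  -0.3301  0.1734]
```

In the tool's units: -0.0104 m is -0.1664, -0.01 m is -0.16.

```bash
python3 steer.py '[0,-0.0768,-0.1664,0,0,0,0,-0.0912,-0.16,0,0,0,0,-0.1056,-0.1504,0,0,0,0,-0.1184,-0.1408,0,0,0,0,-0.1296,-0.1312,0,0,0,0,0,0,0,0,0,0,0,0,0,0,0]'|egrep 'pos|force|wid'
python3 steer.py '[0,-0.1408,-0.1184,0,0,0,0,-0.1504,-0.1056,0,0,0,0,-0.1584,-0.0928,0,0,0,0,-0.1664,-0.0784,0,0,0,0,-0.1728,-0.064,0,0,0,0,0,0,0,0,0,0,0,0,0,0,0,0,0,0,0,0,0]'|egrep 'pos|force|wid'
python3 - <<'E'
from h import *
go(.559,-.3301,.1734,.071)
s=snapshot("scene")[170:285,290:400];t=snapshot("top")[130:245,290:400]
cv2.imwrite("pics/up.png",np.hstack([cv2.resize(i,None,fx=3.6,fy=3.6,interpolation=cv2.INTER_CUBIC) for i in(s,t)]))
E
```

```text
position: [0.5087, -0.3337, 0.1458]
force: [-5.6, -2.9, 3.7]
grip_width: 0.0107
finger_force: 39.3
position: [0.5589, -0.3304, 0.1763]
force: [-4.7, -1.4, 8.1]
grip_width: 0.0101
finger_force: 40.6
pos [ 0.5589 -0.3304  0.1763] F [-4.6738 -1.382   8.0955] w 0.010088099189635063 t 22.775
shift [-0.0003 -0.0001  0.0029] rot [-0.0022 -0.0022  0.0003]
```

View pics/up.png

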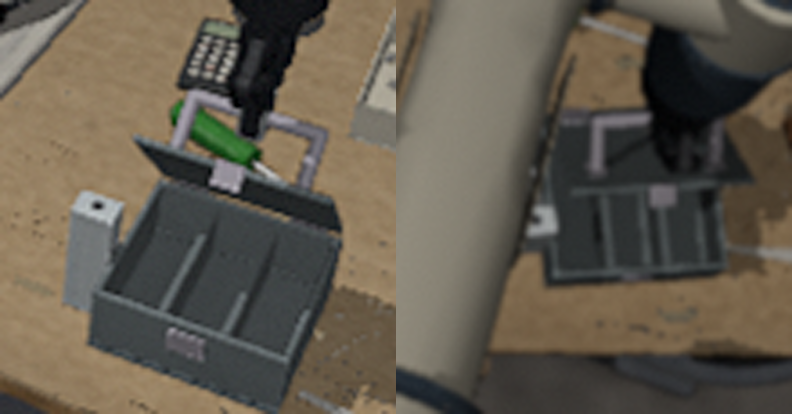

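The lid is up and held by the handle bar, the gauge undisturbed. I'll check the angle by overlaying projected front-edge corners on one enlarged crop.

```bash
python3 - <<'E'
from h import *
k=7;b=np.array([.5221,-.3327,0]);Rb=R.from_euler('z',.071)
def pts(a,loc):
    a=np.radians(a);l=np.array(loc,float);q=np.c_[.078+l[:,0]*np.cos(a)+l[:,2]*np.sin(a),l[:,1],.067-l[:,0]*np.sin(a)+l[:,2]*np.cos(a)]
    return Rb.apply(q)+b
loc=[[-.154,.078,.003],[-.154,.078,-.003],[-.154,-.078,.003],[-.154,-.078,-.003],[0,.078,-.003],[0,-.078,-.003]]
out=[]
for n,x,y,w,h in(("scene",322,195,66,60),("top",330,160,66,50)):
    im=snapshot(n)[y:y+h,x:x+w];r=cv2.resize(im,(396,h*6),interpolation=cv2.INTER_CUBIC);r=cv2.copyMakeBorder(r,0,360-h*6,0,0,0)
    for a,c in((45,(255,255,0)),(50,(0,255,0)),(55,(0,0,255))):
        for u,v in proj(n,pts(a,loc)): cv2.circle(r,(round((u-x+.5)*6),round((v-y+.5)*6)),2,c,-1)
    out.append(r)
cv2.imwrite("pics/chk.png",np.hstack(out))
E
```

```text
(no output)
```

View pics/chk.png

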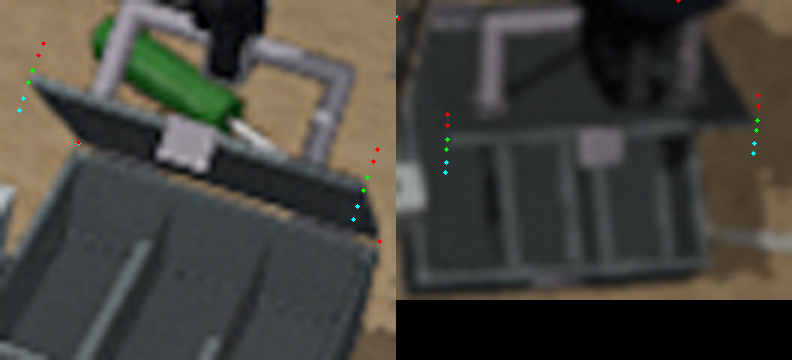

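In the scene view the lid's front edge (crop (35,78) to (362,185)) lies on the green 50° marks, and the top view agrees to within about a degree. I'll check it stays steady, then hand in.

```bash
python3 steer.py '[0,0,0,0,0,0,0,0,0,0,0,0,0,0,0,0,0,0,0,0,0,0,0,0,0,0,0,0,0,0,0,0,0,0,0,0]'|egrep 'pos|force|wid' && python3 -c "
from bench import robot, workorder, snapshot, camera_info
p=robot.observe()['position']
print(p)
if abs(p[0]-.559)<.001: print(workorder.sign_off())"
```

```text
position: [0.5589, -0.3304, 0.1763]
force: [-4.8, -0.6, 7.7]
grip_width: 0.0104
finger_force: 40.6
[ 0.55886497 -0.33037627  0.17626033]
the job is handed in; nothing more can be done
None
```

The steep gauge stands released and pressed up to the box's left wall, slope falling towards the hinges. The gripper is holding the lid at about 50° (checked in both cameras to within about 1°), and the job is handed in.

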